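Start the rinse water and open the drain cleaner's safety cap

TASK

The drain of the cement wash trough has to be flushed. First open the water valve half way, its red lever at 45 degrees to the pipe, and leave it there; then press the red safety cap of the drain cleaner down, twist it anticlockwise until it is free and lift it off, without pulling the bottle out of its caddy. Finish still holding the cap, level and still, straight above the open bottle mouth and a few centimetres clear of it so that drips fall back in; leave the other things on the counter where they are.

Things in the scene. Friction and masses are not known exactly. Their poses are not given: they have to be found in the camera images.
- tap: Fixed wash place: cement trough (kerb 60 mm high), galvanised 21 mm pipe 150 mm above the counter, brass ball valve, downturned spout. Origin on the counter under the valve stem; x along the pipe: spout at -110 mm (over the trough, x -300 to -40, y -120 to 120 mm), standpipe at +100 mm; z up.
- valve_lever (a joint): Angle of the red valve lever about the upright stem, rad: 0 = shut, lever square to the pipe, pointing to the tap's +y; grows anticlockwise seen from above; 0.785 = half open; 1.571 = fully open, along the pipe, pointing to the tap's -x. Stops at both ends; stays where it is left; turning takes about 0.18 N m.
- lever_grip (a point): Point to pinch or push: middle of the lever's red sleeve, 72 mm from the stem axis, 184 mm above the counter. Sleeve 74 mm long (31 to 105 mm from the stem), 16 mm wide, 9 mm high; beneath it only the pipe (top at 161 mm). Turns with the lever; its y axis points outward along the lever.
- caddy: Steel wire caddy screwed to the counter, 99 mm square, wires up to 88 mm high, with its base plate 3 mm thick. Origin at the centre of its underside, z up. It keeps the bottle from turning.
- bottle: White square bottle of drain cleaner, 86 mm square, loose in the caddy (about 2 mm of play; the caddy keeps it from turning), 0.7 to 1 kg, on the caddy's 3 mm base. Origin: centre of its underside, z up. Shoulder slopes from 42 mm radius at 144 mm height to 22 mm radius at 171 mm; neck 37 mm across (45 over its lugs).
- mouth (a point): Centre of the bottle's mouth, the top of its neck, 206 mm above the bottle's origin.
- cap: Red ribbed push-and-turn safety cap, 54 mm across, 40 mm high, 45 g, hollow below (49 mm inside). Origin: centre of its lower rim, z up; closed, the rim is 180 mm and the top 220 mm above the bottle's origin. Bayonet: three inner lugs are held by a spring in pockets 4 mm deep under the neck's lugs. Sides may be gripped with 60 N.
- pestle: Granite pestle, cylinder 68 mm across and 270 mm long along its y, lying on the slab; origin at its underside's middle. Leave alone.
- jar: Clear glass jar with steel lid, 90 mm across, 150 mm high; origin at the centre of its underside. Leave alone.
- dish: White ceramic dish, 170 mm across, 45 mm high; origin at the centre of its underside. Leave alone.
- spice_box: Round steel spice box, 184 mm across, 90 mm high with its knob, on the turntable; origin at the centre of its underside. Leave alone.
- spatula: Bamboo spatula lying on the counter, 280 mm long along its x, up to 45 mm wide, 7 mm high; origin at its underside's middle. Leave alone.
- cap_top (a point): Centre of the cap's flat top, 40 mm above its rim. Cap must go down over 4 mm (5 to 6 is good, bottom at 7; spring 8 N closed, 13 N at 4 mm, 16 N at bottom), then turn anticlockwise seen from above while down. 30 to 90 degrees past closed (60 best; stop at 93) it is free, rises 2 mm and lifts straight off. Clockwise is blocked.

How it is judged:
On the way, in this order (a step that is already met when the one before it is completed fails the run):
1. the water valve stands half open (45 degrees, within 8) with the cap still on the bottle (value of joint valve_lever between 0.645 and 0.925 rad and z of cap in the frame of bottle below 0.19 m), for 0.3 s.
2. the gripped cap is pressed down by more than 3 mm (z of cap in the frame of bottle below 0.177 m and contact force between the fingers and cap above 1 N), for 0.05 s.
3. the cap is turned more than 25 degrees past its catch while still on the neck (angle between the x axis of cap and the x axis of bottle, either way round above 0.44 rad and z of cap in the frame of bottle below 0.19 m), for 0.05 s.
At the end, for the whole second after the job is handed in: The lever stands at 45 degrees, within 8; the cap is held in the fingers, still and level within 15 degrees, its rim 20 to 120 mm above the bottle's mouth and its centre within 25 mm of the mouth's sideways, touching the bottle nowhere; the bottle stands upright on the caddy's floor (value of joint valve_lever between 0.645 and 0.925 rad and z of cap in the frame of mouth between 0.02 and 0.12 m and horizontal distance between cap and mouth below 0.025 m and angle between cap's own z axis and vertical below 0.26 rad and linear speed of cap below 0.03 m/s and contact force between the fingers and cap above 2 N and contact force between cap and bottle below 0.1 N and z of bottle in the frame of caddy below 0.01 m and horizontal distance between bottle and caddy below 0.01 m and angle between bottle's own z axis and vertical below 0.1 rad); the arm keeps its last pose, push and grip.
It fails at once if the bottle is lifted 20 mm or more in its caddy (z of bottle in the frame of caddy above 0.023 m).
It fails at once if a bystander (jar, dish, spice box, pestle, spatula) is moved by more than 20 mm (distance of any of jar, dish, spice_box, pestle, spatula from where it was at the start of the episode above 0.02 m).
It also fails if it takes over 51 s, if anything falls off the work surface, if the arm or the gripper's body presses on something with over 40 N, if the wrist force passes 120 N, or if a joint passes its speed limit or range.

ROBOT

A 6-joint arm with a two-finger parallel gripper is mounted at the origin on the work surface. World frame = base frame: x ahead of the robot, y to its left, z up, the work surface at z = 0. Lengths are in m, angles in rad, forces in N, time in s.
With the tool pointing down it reaches from about 0.325 to 1 m from the base axis. Payload 5.1 kg.
Tool frame: the origin (TCP) lies at the very end of the fingers, on their centre line; the grasp point (between the pads) lies 19 mm behind it; z points along the fingers, y is the line along which they close (so a half turn about z gives the same grasp; the last joint's range is limited). The gripper opens to 85 mm and grips with 20 to 120 N. Pads are 22 mm wide; open, the fingers measure 114 mm over their backs; the gripper's body (76 mm by 85 mm) begins 54 mm behind the grasp point. The pads swing forward as they close: fully open they stand 13 mm farther back than shut.
Start: joints at [1.138, 0.124, 1.65, -0, 1.367, -0.083], TCP at [0.223, 0.611, 0.231] pointing down, gripper open.
Joint ranges: [-2.61, 2.61], [-1.02, 2.33], [0.03, 2.71], [-1.35, 4.49], [0.32, 2.68], [-2.91, 2.91]. Speed limits (rad/s): [2.57, 2.57, 3.14, 3.14, 3.14, 3.14].

INTERFACE

Orientations are given as a unit quaternion [x, y, z, w].
In Python, from workcell import env gives the robot as it stands.
- The arm moves only by the shell command python3 -m crank 'ROWS' [OPENING]. ROWS is JSON, a list of rows, each a list of 2 entries, a list of its own where there are three numbers: the shift along the tool's x, y, z in mm, then the turn about the tool's z in rad. In form: [[[dx, dy, dz], twist], ...]. A call has 1 to 5 rows; each row is the pose to reach, as a shift and turn from the pose commanded when the call began, along the tool's axes at that moment; what a row does not reach only later rows make up. A row lasts 1/10 s, in which the tool goes at most 50 mm and 8.59 degrees, less where a joint would pass 70% of its speed; a pose out of reach is approached as far as the arm can. A call with a gripper value outside its range is refused whole. OPENING is the closure, from 0 (fully open) to 1 (shut), set as the call begins (- or left out, the last holds). The fingers move at their own pace and stop on an object; the grip force is fixed at half the most. Time passes only in rows, so rows that repeat a pose let the fingers close. It gives the time, the measured TCP pose, the force, the opening and the grip force at its end, in the units of the state.
- env.get_state(): the state, without advancing time (a new reading comes with each control period).
- env.grab_frame(name): name is "scene" or "top"; returns the picture (384x512x3 uint8, red, green, blue); there is no depth.
- env.camera_params(name): a dict with "mtx" (3x3 intrinsics, pixels), "R" (3x3) and "t" (3): a world point X has camera coordinates R X + t. Camera axes: x right, y down, z forward; pixel columns grow to the right and rows downward; lengths in m; the calibration is good to about 2 mm. A picture is of the moment at which its call begins. camera_params takes no time and is no camera call.
- env.close_job(): hands the job in; it is judged then, once.
The state is a dict: "time": time; "qpos": joint angles; "joint_velocities": joint speeds; "joint_efforts": joint torques, N m; "position": TCP position; "eef_rot": TCP orientation; "ft_force": force on the tool from outside, world axes, zero at the start; "moment": the same for the moment, N m; "grip_width": opening from 0.0 (shut) to 1.0 (fully open); "grip_force": force on a finger pad.
Only numpy, scipy, OpenCV 4.12 (cv2) and the standard library are available. Lean on these libraries where they do the work, as an engineer would, in place of code of your own. Each camera call takes 0.05 s, during which the arm holds its last target. There are 200 camera calls.

## Working session

There is one attempt and no reset: what is moved stays moved. The work goes in short steps, Python scripts to look and compute and a shell command to move; the robot and the scene stay as the last step left them, time stands still between calls to the robot, and variables do not carry over. Pictures are saved under pics/ and viewed, at most 10 in all, crops included, and the job is handed in when it is done.

```bash
mkdir -p pics; ls
python3 - <<'E'
from workcell import env
import cv2
for n in("scene","top"):
    im=env.grab_frame(n); cv2.imwrite(f"pics/{n}0.png",im[:,:,::-1])
    p=env.camera_params(n); print(n,p)
s=env.get_state(); print(s)
E
```

```text
pics
scene {'mtx': array([[422.24636177,   0.        , 255.68988434],
       [  0.        , 422.24636177, 191.8636641 ],
       [  0.        ,   0.        ,   1.        ]]), 'R': array([[-0.41798131,  0.90838404, -0.01140473],
       [ 0.67833637,  0.30372809, -0.66903589],
       [-0.60427758, -0.28738074, -0.74314259]]), 't': array([ 0.29369306, -0.23678102,  1.8162803 ])}
top {'mtx': array([[440.00998695,   0.        , 245.18359439],
       [  0.        , 440.00998695, 191.881408  ],
       [  0.        ,   0.        ,   1.        ]]), 'R': array([[ 0.01097834, -0.99992905, -0.00462244],
       [-0.99836998, -0.01070207, -0.05606105],
       [ 0.0560076 ,  0.00523036, -0.99841664]]), 't': array([-0.0744299 ,  0.53852755,  1.88767177])}
{'time': 0.1, 'qpos': array([ 1.13840382e+00,  1.24464640e-01,  1.65157821e+00, -5.08816841e-05,
        1.36751156e+00, -8.26151774e-02]), 'joint_velocities': array([-4.18173906e-05, -1.15009272e-03, -3.03074550e-03, -7.03653495e-04,
       -3.30328578e-03, -6.98445744e-04]), 'joint_efforts': array([ 2.56495432e-04, -4.24933434e+01, -3.66651642e+01, -1.49787843e-04,
        3.96404212e-03, -1.32706407e-05]), 'position': array([0.22255605, 0.61010146, 0.23013583]), 'eef_rot': array([ 1.73993337e-01,  9.84746341e-01, -9.54881683e-04, -2.25707258e-04]), 'ft_force': array([-0.19621982,  0.08355962, -0.50467631]), 'moment': array([ 0.00963291, -0.01285785,  0.03090954]), 'grip_force': 0.0, 'grip_width': 1.0000853948612092}
```

View pics/scene0.png

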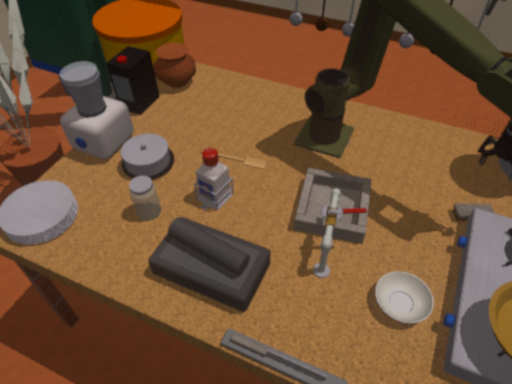

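View pics/top0.png

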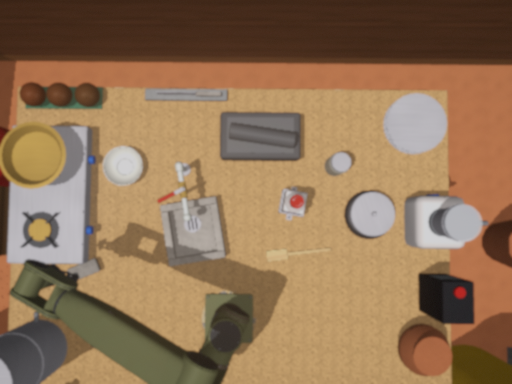

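The scene view shows the cap at about (210,155) and the lever from (335,211) to (366,211). In the top view the cap is at (297,201) and the lever runs from (160,201) to (184,189). I'll enlarge both next.

Run:
```python
import cv2,numpy as np
t=cv2.imread("pics/top0.png");s=cv2.imread("pics/scene0.png")
def c(im,x,y):return cv2.resize(im[y:y+50,x:x+66],(396,300),interpolation=cv2.INTER_CUBIC)
m=np.vstack([np.hstack([c(t,150,155),c(t,262,177)]),np.hstack([c(s,310,180),c(s,180,145)])])
cv2.imwrite("pics/crop.png",m)
```

```text
(no output)
```

View pics/crop.png

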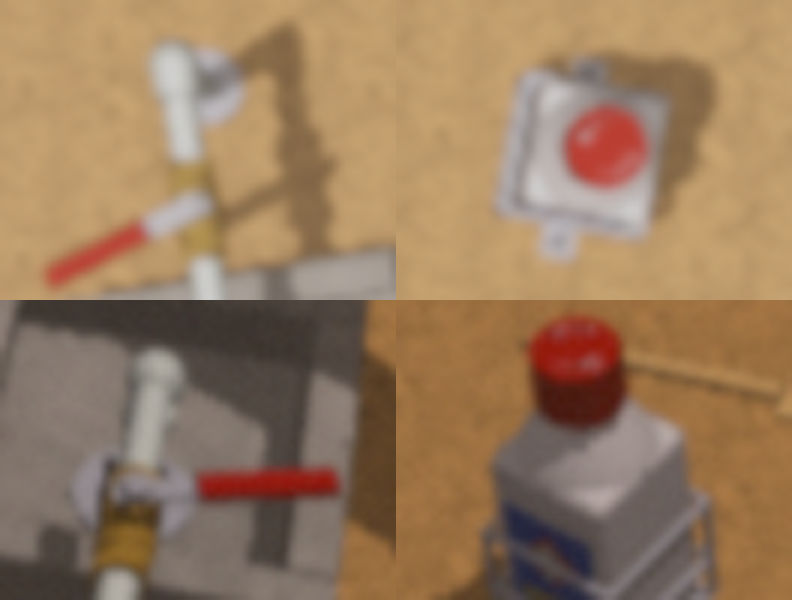

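```bash
cat > h.py <<'E'
from workcell import env
import numpy as np, cv2
def bp(n,px,z):
    p=env.camera_params(n); d=p["R"].T@np.linalg.inv(p["mtx"])@[px[0],px[1],1]
    c=-p["R"].T@p["t"]; return c+d*(z-c[2])/d[2]
def proj(n,X):
    p=env.camera_params(n); u=p["mtx"]@(p["R"]@np.array(X)+p["t"]); return u[:2]/u[2]
E
python3 - <<'E'
from h import *
np.set_printoptions(precision=4,suppress=True)
for nm,a,z in [("tip",(157.8,201.2),.184),("in",(174.2,193.2),.184),("stem",(183.3,189),.184),("pipeA",(150+185/6,155+150/6),.161),("pipeB",(150+205/6,155+275/6),.161),("cap",(297,201.5),.223)]: print(nm,bp("top",a,z))
for nm,a,z in [("tip",(366.3,210.5),.184),("in",(343.3,211.2),.184),("cap",(210.2,152.5),.223)]: print("s",nm,bp("scene",a,z))
# bottle edges in top: caddy/bottle direction
E
```

```text
tip [0.4894 0.2742 0.184 ]
in [0.5216 0.2102 0.184 ]
stem [0.5386 0.1747 0.184 ]
pipeA [0.576  0.1886 0.161 ]
pipeB [0.4927 0.1737 0.161 ]
cap [ 0.4927 -0.2692  0.223 ]
s tip [0.4899 0.2802 0.184 ]
s in [0.5215 0.2164 0.184 ]
s cap [ 0.4908 -0.2643  0.223 ]
```

```bash
cat >> h.py <<'E'
from scipy.spatial.transform import Rotation as Ro
def go(p,az,say=True):
    "shift (tool axes, mm) and twist to reach TCP p with tool x at azimuth az (deg)"
    s=env.get_state(); R=Ro.from_quat(s["eef_rot"]).as_matrix()
    a=np.degrees(np.arctan2(R[1,0],R[0,0]))
    d=R.T@(np.array(p)-s["position"])*1e3; tw=-np.radians((az-a+180)%360-180)
    print("pos",s["position"].round(4),"az %.1f tz %s"%(a,R[:,2].round(3)),"shift",d.round(1),"twist %.3f"%tw,"t",s["time"])
E
python3 -c "
from h import *
go([.503,.250,.225],116.5)"
```

```text
pos [0.2226 0.6101 0.2301] az 160.0 tz [-0.001 -0.002 -1.   ] shift [-386.9 -242.2    5.6] twist 0.759 t 0.1
```

```bash
python3 -m crank '[[[-387,-242,5],0.76],[[-387,-242,5],0.76],[[-387,-242,5],0.76],[[-387,-242,5],0.76],[[-387,-242,5],0.76]]' 0.3; python3 -c "
from h import *
go([.503,.250,.225],116.5)"
```

```text
time: 0.6
position: [0.3771, 0.4116, 0.2281]
eef_rot: [0.525, 0.851, -0.0, -0.0]
ft_force: [0.8, -0.1, 0.7]
grip_width: 0.698
grip_force: 0.0
pos [0.3771 0.4116 0.2281] az 116.7 tz [-0. -0. -1.] shift [-201.    40.     3.1] twist 0.003 t 0.6
```

```bash
python3 -m crank '[[[-201,40,3],0],[[-201,40,3],0],[[-201,40,3],0],[[-201,40,3],0],[[-201,40,3],0]]' 0.45
python3 - <<'E'
from h import *
im=env.grab_frame("scene");t=env.grab_frame("top")
go([.503,.250,.170],116.5)
c=lambda im,x,y:cv2.resize(im[y:y+100,x:x+66],(396,600),interpolation=cv2.INTER_CUBIC)
cv2.imwrite("pics/lev.png",np.hstack([c(t,140,135),c(im,310,140)])[:,:,::-1])
E
```

```text
time: 1.1
position: [0.5056, 0.2484, 0.225]
eef_rot: [0.525, 0.851, -0.001, 0.0]
ft_force: [-0.5, 0.2, -0.1]
grip_width: 0.55
grip_force: 0.0
pos [0.5037 0.2513 0.225 ] az 116.8 tz [-0.001 -0.    -1.   ] shift [-0.8 -1.2 55. ] twist 0.006 t 1.2
```

View pics/lev.png

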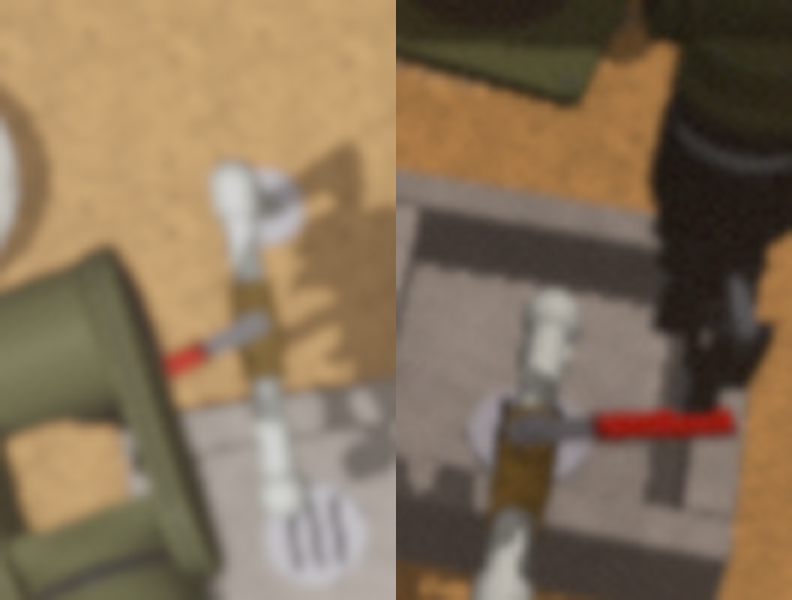

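The fingers straddle the lever near the middle of the sleeve. From the top view the pipe's azimuth is about 9.5°, so the lever should finish at about 144.5°. Next I go down and pinch.

```bash
python3 -m crank '[[[-1,-1,27],0],[[-1,-1,55],0],[[-1,-1,55],0]]'; python3 -m crank '[[[0,0,0],0],[[0,0,0],0],[[0,0,0],0],[[0,0,0],0]]' 1;  python3 - <<'E'
from h import *
s=env.get_state();print(s["ft_force"])
stem=np.array([.535,.1855])
p=s["position"]; r=np.linalg.norm(p[:2]-stem);a0=np.degrees(np.arctan2(*(p[:2]-stem)[::-1]));print(r,a0)
for k in range(1,6):
    a=np.radians(a0+k*28/5); go([*(stem+r*np.array([np.cos(a),np.sin(a)])),p[2]],116.8+k*28/5)
E
```

```text
time: 1.5
position: [0.4991, 0.2514, 0.1657]
eef_rot: [0.522, 0.853, -0.004, -0.003]
ft_force: [-0.5, -0.9, -0.9]
grip_width: 0.547
grip_force: 0.0
time: 1.9
position: [0.5036, 0.2523, 0.1727]
eef_rot: [0.522, 0.853, 0.002, 0.001]
ft_force: [-2.2, 2.8, 3.4]
grip_width: 0.17
grip_force: 59.3
[-2.15704078  2.83655429  3.38722174]
0.0737967435572209 115.17708252933112
pos [0.5036 0.2523 0.1727] az 117.0 tz [ 0.003  0.002 -1.   ] shift [-0.1 -7.2 -0. ] twist -0.094 t 1.9
pos [0.5036 0.2523 0.1727] az 117.0 tz [ 0.003  0.002 -1.   ] shift [ -0.9 -14.4  -0.1] twist -0.192 t 1.9
pos [0.5036 0.2523 0.1727] az 117.0 tz [ 0.003  0.002 -1.   ] shift [ -2.5 -21.4  -0.1] twist -0.289 t 1.9
pos [0.5036 0.2523 0.1727] az 117.0 tz [ 0.003  0.002 -1.   ] shift [ -4.7 -28.3  -0.1] twist -0.387 t 1.9
pos [0.5036 0.2523 0.1727] az 117.0 tz [ 0.003  0.002 -1.   ] shift [ -7.5 -34.9  -0.1] twist -0.485 t 1.9
```

```bash
python3 -m crank '[[[0,-7.2,0],-0.095],[[-1,-14.4,0],-0.19],[[-2.5,-21.4,0],-0.29],[[-4.7,-28.3,0],-0.385],[[-7.5,-35,0],-0.485]]'; python3 -m crank '[[[0,0,0],0],[[0,0,0],0],[[0,0,0],0]]';  python3 - <<'E'
from h import *
go([0,0,0],144.5)
im=env.grab_frame("scene")
c=lambda im,x,y:cv2.resize(im[y:y+75,x:x+100],(800,600),interpolation=cv2.INTER_CUBIC)
cv2.imwrite("pics/lev2.png",c(im,290,160)[:,:,::-1])
E
```

```text
time: 2.4
position: [0.4767, 0.2288, 0.1727]
eef_rot: [0.301, 0.954, 0.001, 0.002]
ft_force: [3.9, -0.4, 1.7]
grip_width: 0.167
grip_force: 59.1
time: 2.7
position: [0.4766, 0.2287, 0.1726]
eef_rot: [0.304, 0.953, 0.001, 0.002]
ft_force: [2.3, -0.8, 6.8]
grip_width: 0.17
grip_force: 59.7
pos [0.4766 0.2287 0.1726] az 144.7 tz [ 0.004  0.    -1.   ] shift [ 257.  -462.7  170.8] twist 0.003 t 2.7
```

View pics/lev2.png

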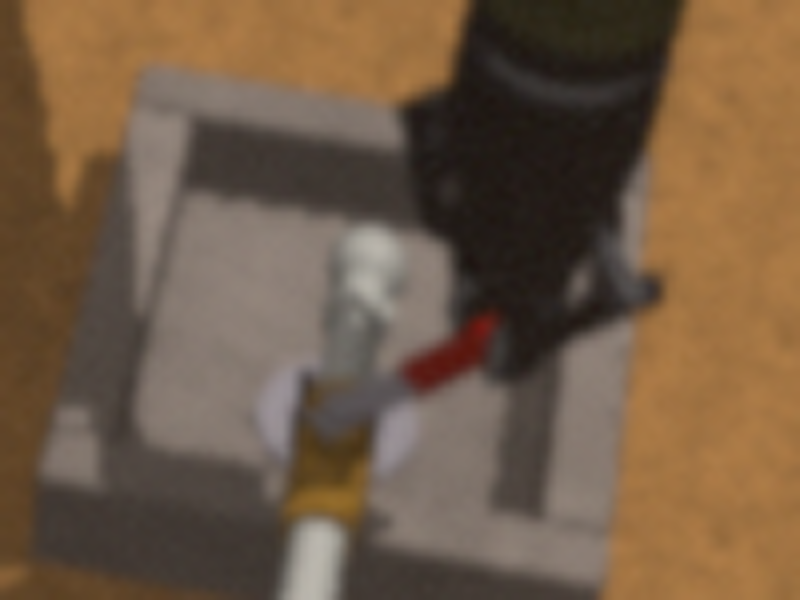

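The lever now looks about diagonal to the pipe. I'll release, lift, and then measure its angle with the view clear.

```bash
python3 -m crank '[[[0,0,0],0],[[0,0,0],0],[[0,0,0],0]]' 0.45; python3 -m crank '[[[0,0,-40],0],[[0,0,-80],0],[[0,0,-110],0]]'
python3 - <<'E'
from h import *
go([.492,-.267,.29],150)
E
```

```text
time: 3.05
position: [0.4745, 0.2285, 0.1696]
eef_rot: [0.303, 0.953, -0.001, -0.001]
ft_force: [0.3, 0.3, 0.1]
grip_width: 0.547
grip_force: 0.0
time: 3.35
position: [0.4752, 0.2287, 0.2824]
eef_rot: [0.303, 0.953, 0.0, 0.0]
ft_force: [0.6, 0.2, 0.5]
grip_width: 0.549
grip_force: 0.0
pos [0.4752 0.2287 0.2824] az 144.7 tz [ 0.001  0.    -1.   ] shift [-299.9 -395.1   -7.7] twist -0.092 t 3.35
```

```bash
python3 -m crank '[[[-300,-395,-8],1.13],[[-300,-395,-8],1.13],[[-300,-395,-8],1.13],[[-300,-395,-8],1.13],[[-300,-395,-8],1.13]]' 0
python3 - <<'E'
from h import *
go([.492,-.267,.29],80)
im=env.grab_frame("top");im2=env.grab_frame("scene")
c=lambda im,x,y:cv2.resize(im[y:y+100,x:x+66],(396,600),interpolation=cv2.INTER_CUBIC)
cv2.imwrite("pics/lev3.png",np.hstack([c(im,150,150),c(im2,310,150)])[:,:,::-1])
E
```

```text
time: 3.85
position: [0.4832, -0.0229, 0.2842]
eef_rot: [0.633, 0.774, -0.0, -0.0]
ft_force: [0.4, 0.8, 0.1]
grip_width: 1.0
grip_force: 0.0
pos [ 0.4832 -0.0229  0.2842] az 101.4 tz [-0.001  0.    -1.   ] shift [-241.   -39.8   -5.9] twist 0.374 t 3.85
```

View pics/lev3.png

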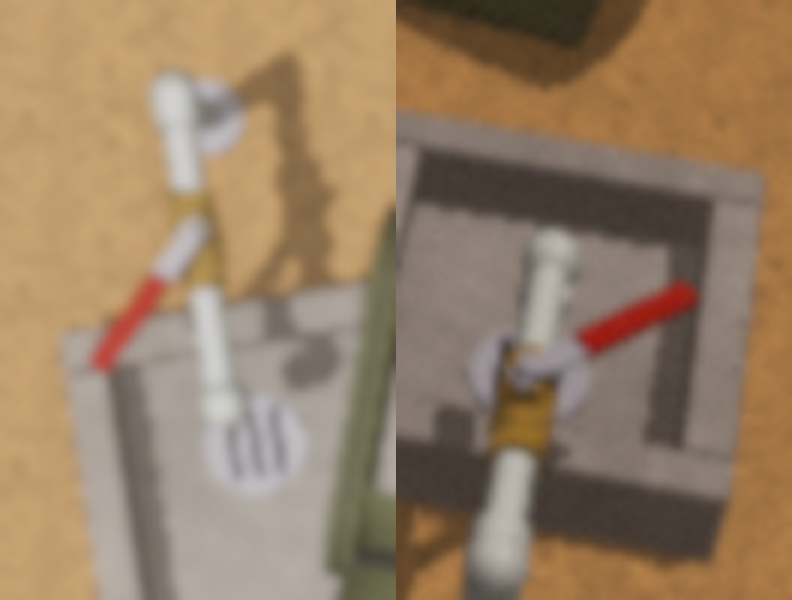

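```bash
python3 -m crank '[[[-241,-40,-6],0.374],[[-241,-40,-6],0.374],[[-241,-40,-6],0.374],[[-241,-40,-6],0.374],[[-241,-40,-6],0.374]]' 0
python3 - <<'E'
from h import *
az=lambda a,b:np.degrees(np.arctan2(*(b-a)[1::-1]))
f=lambda n,x0,y0,x,y,z:bp(n,(x0+x/6,y0+y/6),z)
print("lever top",az(f("top",150,150,157,283,.184),f("top",150,150,103,360,.184)),"scene",az(f("scene",310,150,189,343,.184),f("scene",310,150,297,295,.184)))
print("pipe top",az(f("top",150,150,213,385,.161),f("top",150,150,181,180,.161)),"kerb",az(f("top",150,150,365,287,.06),f("top",150,150,65,333,.06))-90, "scene kerb",az(f("scene",310,150,328,495,.06),f("scene",310,150,366,172,.06))-180)
go([.492,-.267,.29],80)
im=env.grab_frame("top");im2=env.grab_frame("scene")
c=lambda im,x,y:cv2.resize(im[y:y+100,x:x+66],(396,600),interpolation=cv2.INTER_CUBIC)
cv2.imwrite("pics/cap1.png",np.hstack([c(im,265,150),c(im2,180,110)])[:,:,::-1])
E
```

```text
time: 4.45
position: [0.4939, -0.2666, 0.29]
eef_rot: [0.764, 0.645, 0.0, -0.001]
ft_force: [0.7, -0.0, 1.3]
grip_width: 1.001
grip_force: 0.0
lever top 145.92712023872224 scene 142.58307959047377
pipe top 9.9428173325733 kerb 9.345040999580505 scene kerb -350.25840526333474
pos [ 0.4939 -0.2666  0.29  ] az 80.4 tz [-0.001  0.001 -1.   ] shift [-0.7 -1.8  0. ] twist 0.007 t 4.45
```

View pics/cap1.png

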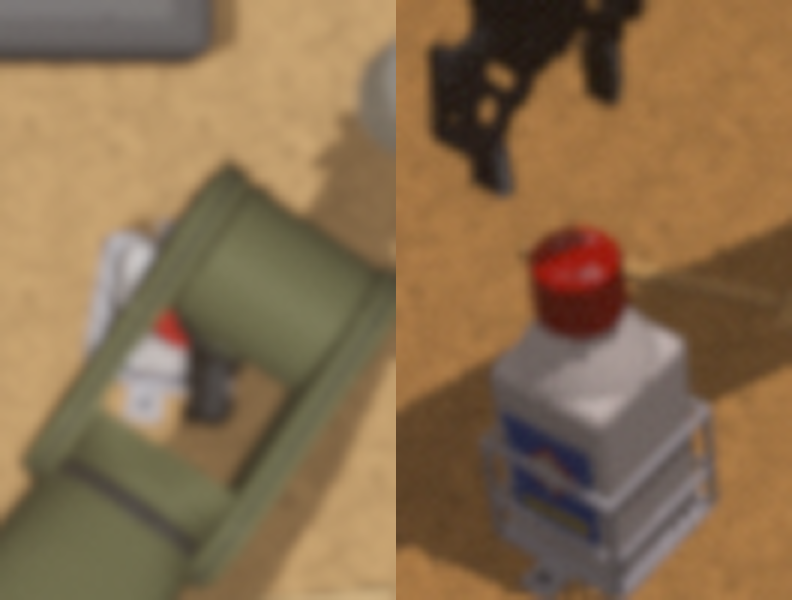

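The lever measures about 45° to the pipe (144.3° against 9.7°). The open fingers straddle the cap, whose top centre is at (210,153) in the scene picture. Next I descend and grip.

```bash
python3 -m crank '[[[0,-1,40],0],[[0,-1,75],0],[[0,-1,106],0],[[0,-1,106],0]]' 0; python3 -m crank '[[[0,0,0],0],[[0,0,0],0],[[0,0,0],0],[[0,0,0],0]]' 1; python3 -m crank '[[[0,0,2],0],[[0,0,4],0],[[0,0,6],0],[[0,0,6],0]]'; python3 -c "
from h import *
go([.492,-.267,.177],80)"
```

```text
time: 4.95
position: [0.4902, -0.2617, 0.1783]
eef_rot: [0.763, 0.646, -0.001, -0.006]
ft_force: [-0.6, 0.2, 0.2]
grip_width: 1.001
grip_force: 0.0
time: 5.35
position: [0.4942, -0.2654, 0.1876]
eef_rot: [0.764, 0.645, 0.001, 0.002]
ft_force: [-1.1, 2.1, 5.7]
grip_width: 0.62
grip_force: 62.7
time: 5.75
position: [0.4944, -0.2657, 0.183]
eef_rot: [0.764, 0.645, 0.001, 0.002]
ft_force: [-3.0, 4.4, 13.1]
grip_width: 0.617
grip_force: 63.6
pos [ 0.4944 -0.2657  0.183 ] az 80.4 tz [ 0.004 -0.002 -1.   ] shift [-1.7 -2.2  6. ] twist 0.007 t 5.75
```

```bash
python3 -m crank '[[[0,0,1],0],[[0,0,2],0],[[0,0,2],0]]'; python3 -c "
from h import *
go([.492,-.267,.177],80)"
```

```text
time: 6.05
position: [0.4945, -0.2657, 0.1817]
eef_rot: [0.764, 0.645, 0.001, 0.002]
ft_force: [-4.5, 4.4, 15.1]
grip_width: 0.621
grip_force: 63.7
pos [ 0.4945 -0.2657  0.1817] az 80.4 tz [ 0.005 -0.002 -1.   ] shift [-1.7 -2.3  4.7] twist 0.007 t 6.05
```

```bash
python3 -m crank '[[[0,0,0],-0.1],[[0,0,0],-0.21],[[0,0,0],-0.32],[[0,0,0],-0.43],[[0,0,0],-0.54]]';python3 -m crank '[[[0,0,0],-0.1],[[0,0,0],-0.21],[[0,0,0],-0.32],[[0,0,0],-0.43],[[0,0,0],-0.53]]'; python3 -c "
from h import *
go([.492,-.267,.177],80); print(env.get_state()['moment'])"
```

```text
time: 6.55
position: [0.4954, -0.2657, 0.1822]
eef_rot: [0.563, 0.827, 0.001, 0.004]
ft_force: [-1.9, 4.1, 13.6]
grip_width: 0.617
grip_force: 63.8
time: 7.05
position: [0.4952, -0.2659, 0.1821]
eef_rot: [0.326, 0.945, -0.0, 0.003]
ft_force: [-2.4, 3.4, 14.0]
grip_width: 0.623
grip_force: 63.9
pos [ 0.4952 -0.2659  0.1821] az 141.9 tz [ 0.006 -0.003 -1.   ] shift [ 1.8 -2.8  5.1] twist 1.080 t 7.05
[ 0.66754451  0.41384387 -0.13109487]
```

```bash
python3 -m crank '[[[0,0,0],0],[[0,0,-3],0],[[0,0,-6],0],[[0,0,-10],0],[[0,0,-10],0]]'; python3 -m crank '[[[0,0,-3],0],[[0,0,-6],0],[[0,0,-6],0]]'
```

```text
time: 7.55
position: [0.4942, -0.2659, 0.1891]
eef_rot: [0.328, 0.945, -0.001, 0.002]
ft_force: [2.5, -0.1, 5.7]
grip_width: 0.617
grip_force: 63.0
time: 7.85
position: [0.4926, -0.265, 0.1922]
eef_rot: [0.328, 0.945, 0.0, -0.001]
ft_force: [-0.4, -0.2, -0.4]
grip_width: 0.618
grip_force: 62.7
```

The force is near zero, so the cap is free and the bottle isn't being lifted. I'll lift the cap straight up so its rim ends about 50 mm above the mouth.

```bash
python3 -m crank '[[[0,0,-10],0],[[0,0,-25],0],[[0,0,-45],0],[[0,0,-65],0],[[0,0,-75],0]]'; python3 -m crank '[[[0,0,0],0],[[0,0,0],0],[[0,0,0],0],[[0,0,0],0]]'
python3 - <<'E'
from h import *
go([.492,-.267,.29],80)
im=env.grab_frame("top");im2=env.grab_frame("scene")
c=lambda im,x,y,w:cv2.resize(im[y:y+w*3//2,x:x+w],(396,594),interpolation=cv2.INTER_CUBIC)
cv2.imwrite("pics/end.png",np.hstack([c(im,265,150,66),c(im2,180,100,66)])[:,:,::-1])
E
```

```text
time: 8.35
position: [0.4938, -0.2656, 0.2713]
eef_rot: [0.328, 0.945, -0.0, 0.002]
ft_force: [-0.0, 0.1, -0.5]
grip_width: 0.621
grip_force: 63.0
time: 8.75
position: [0.4924, -0.2648, 0.2662]
eef_rot: [0.328, 0.945, 0.0, -0.001]
ft_force: [-0.6, 0.2, 0.3]
grip_width: 0.626
grip_force: 63.0
pos [ 0.4924 -0.2648  0.2662] az 141.7 tz [-0.002  0.001 -1.   ] shift [ -0.9  -2.  -23.8] twist 1.076 t 8.75
```

View pics/end.png

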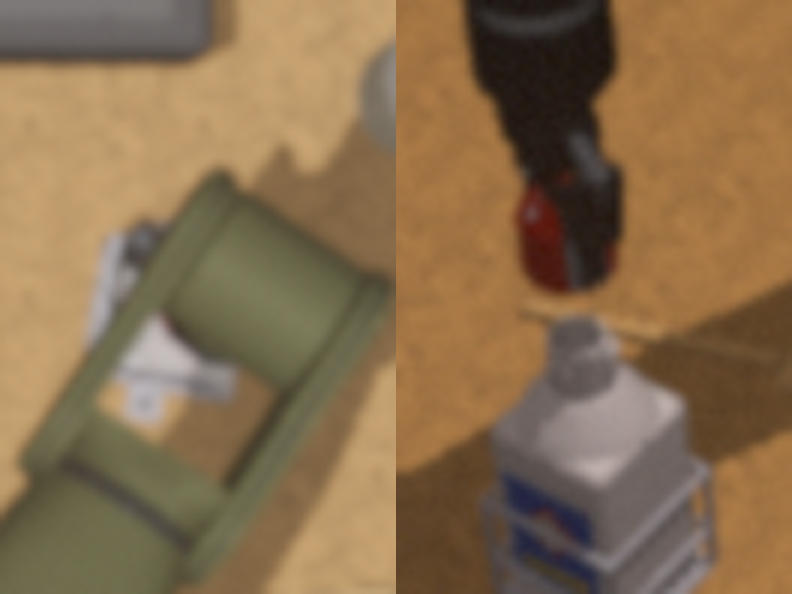

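The cap is held level above the open neck: its rim is at about (275,147) in the scene picture and the mouth at (277,155), roughly 50 mm apart. The bottle is still seated in the caddy, so I'll hand in.

```bash
python3 -c "
from workcell import env
print(env.close_job())"
```

```text
the job is handed in; nothing more can be done
None
```

The job is handed in, result not reported: the valve lever measures about 45° to the pipe, and the cap is off and held still and level about 50 mm above the open mouth, with the bottle still seated in its caddy.

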